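Find the tired vibration mount and tag it

TASK

One of the three vibration mounts for the microscope stand has gone soft: press the round pad of each with the fingertips, one after the other from the robot's left to its right, to feel which gives most easily. Then push the red tag of the softest mount fully down, leaving the other two tags up. Only touch: do not pick up or shift the mounts, and leave the other things on the bench where they are.

Things in the scene. Friction and masses are not known exactly. Their poses are not given: they have to be found in the camera images.
- mount_a: One of three look-alike vibration mounts, standing loose on the bench (about 1.5 kg, with a dark steel base plate 150 x 80 x 15 mm). Origin: middle of the underside. Its x axis runs along the base, from the red tag (at x = -50 mm) to the round pad (at x = +35 mm); z up. The three stand side by side, about 250 mm apart, one at the robot's left (y about +0.25 m), one in the middle (y about 0), one at its right (y about -0.25 m); which name stands where changes from run to run.
- pad_a_top (a point): Middle of the top face of mount_a's pad: a black rubber disc 56 mm across with a white spot, on a visible coil spring over a steel can (64 mm across). Top face 78 mm above the bench when free; moves with the pad.
- pad_a (a joint): How far mount_a's pad is pressed down, m: 0 free, 0.018 at the stop. It springs back. The three springs differ in rate, roughly 1 : 2 : 3; a push of 6 N sinks the softest about 14 mm, the others about 7 and 4 mm. Pressed means 2.5 mm or more.
- tag_a_top (a point): Middle of the top end of mount_a's tag: an upright red plastic tab, 12 mm (x) by 28 mm (y), in a grey guide block (26 x 40 mm, top 50 mm above the bench). Top end 76 to 80 mm above the bench at the start, 57 to 62 mm when fully down against its stop; moves with the tag.
- tag_a (a joint): How far mount_a's tag is pushed down, m: 0 right up, growing downwards; starts between 0 and 0.004. The stop comes at 0.018 to 0.023 and is not the same on each mount, so push until the tag stops dead. It slides with about 2.5 N of friction and stays where it is left.
- mount_b: One of three look-alike vibration mounts, standing loose on the bench (about 1.5 kg, with a dark steel base plate 150 x 80 x 15 mm). Origin: middle of the underside. Its x axis runs along the base, from the red tag (at x = -50 mm) to the round pad (at x = +35 mm); z up. The three stand side by side, about 250 mm apart, one at the robot's left (y about +0.25 m), one in the middle (y about 0), one at its right (y about -0.25 m); which name stands where changes from run to run.
- pad_b_top (a point): Middle of the top face of mount_b's pad: a black rubber disc 56 mm across with a white spot, on a visible coil spring over a steel can (64 mm across). Top face 78 mm above the bench when free; moves with the pad.
- pad_b (a joint): How far mount_b's pad is pressed down, m: 0 free, 0.018 at the stop. It springs back. The three springs differ in rate, roughly 1 : 2 : 3; a push of 6 N sinks the softest about 14 mm, the others about 7 and 4 mm. Pressed means 2.5 mm or more.
- tag_b_top (a point): Middle of the top end of mount_b's tag: an upright red plastic tab, 12 mm (x) by 28 mm (y), in a grey guide block (26 x 40 mm, top 50 mm above the bench). Top end 76 to 80 mm above the bench at the start, 57 to 62 mm when fully down against its stop; moves with the tag.
- tag_b (a joint): How far mount_b's tag is pushed down, m: 0 right up, growing downwards; starts between 0 and 0.004. The stop comes at 0.018 to 0.023 and is not the same on each mount, so push until the tag stops dead. It slides with about 2.5 N of friction and stays where it is left.
- mount_c: One of three look-alike vibration mounts, standing loose on the bench (about 1.5 kg, with a dark steel base plate 150 x 80 x 15 mm). Origin: middle of the underside. Its x axis runs along the base, from the red tag (at x = -50 mm) to the round pad (at x = +35 mm); z up. The three stand side by side, about 250 mm apart, one at the robot's left (y about +0.25 m), one in the middle (y about 0), one at its right (y about -0.25 m); which name stands where changes from run to run.
- pad_c_top (a point): Middle of the top face of mount_c's pad: a black rubber disc 56 mm across with a white spot, on a visible coil spring over a steel can (64 mm across). Top face 78 mm above the bench when free; moves with the pad.
- pad_c (a joint): How far mount_c's pad is pressed down, m: 0 free, 0.018 at the stop. It springs back. The three springs differ in rate, roughly 1 : 2 : 3; a push of 6 N sinks the softest about 14 mm, the others about 7 and 4 mm. Pressed means 2.5 mm or more.
- tag_c_top (a point): Middle of the top end of mount_c's tag: an upright red plastic tab, 12 mm (x) by 28 mm (y), in a grey guide block (26 x 40 mm, top 50 mm above the bench). Top end 76 to 80 mm above the bench at the start, 57 to 62 mm when fully down against its stop; moves with the tag.
- tag_c (a joint): How far mount_c's tag is pushed down, m: 0 right up, growing downwards; starts between 0 and 0.004. The stop comes at 0.018 to 0.023 and is not the same on each mount, so push until the tag stops dead. It slides with about 2.5 N of friction and stays where it is left.
- eyepiece: Bystander: black microscope eyepiece standing on end, 36 mm across, 55 mm tall, between two mounts. Origin: centre of its foot.
- coupon: Bystander: flat aluminium tensile test piece, 106 x 24 x 8 mm, long along its x, lying between two mounts. Origin: centre of its underside.
- wrench: Bystander: steel wrench about 150 mm long lying beyond the mounts. Origin: near its middle, on the underside.
- grease_jar: Bystander: white jar with a grey cap, 50 mm across, 50 mm tall, beyond the mounts. Origin: centre of its foot.
Things that resemble listed ones, but are neither listed nor needed, are in the scene too. What is shaped like the mount_b but green is not meant.

How it is judged:
On the way, in this order (a step that is already met when the one before it is completed fails the run):
1. the pad of the left mount is pressed down by at least 2.5 mm (((world y of mount_a above 0.125 m and value of joint pad_a above 0.0025 m) or (world y of mount_b above 0.125 m and value of joint pad_b above 0.0025 m) or (world y of mount_c above 0.125 m and value of joint pad_c above 0.0025 m))), for 0.1 s.
2. the pad of the middle mount is pressed down by at least 2.5 mm (((world y of mount_a between -0.125 and 0.125 m and value of joint pad_a above 0.0025 m) or (world y of mount_b between -0.125 and 0.125 m and value of joint pad_b above 0.0025 m) or (world y of mount_c between -0.125 and 0.125 m and value of joint pad_c above 0.0025 m))), for 0.1 s.
3. the pad of the right mount is pressed down by at least 2.5 mm (((world y of mount_a below -0.125 m and value of joint pad_a above 0.0025 m) or (world y of mount_b below -0.125 m and value of joint pad_b above 0.0025 m) or (world y of mount_c below -0.125 m and value of joint pad_c above 0.0025 m))), for 0.1 s.
4. the tag of the softest mount is pushed fully down (more than 20 mm; the other tags meet their stops before that) (value of joint any of tag_a, tag_b, tag_c above 0.02 m), for 0.2 s.
At the end, for the whole second after the job is handed in: The softest mount's tag is down by more than 20 mm of its 23 mm (no other tag can go so far), the other two tags by less than 10 mm; all pads have sprung back; mounts and bystanders stand at rest within 20 mm of where they began, upright (((value of joint tag_a above 0.02 m and value of joint each of tag_b, tag_c below 0.01 m) or (value of joint tag_b above 0.02 m and value of joint each of tag_a, tag_c below 0.01 m) or (value of joint tag_c above 0.02 m and value of joint each of tag_a, tag_b below 0.01 m)) and value of joint each of pad_a, pad_b, pad_c below 0.002 m and distance of each of mount_a, mount_b, mount_c, eyepiece, coupon, wrench, grease_jar from where it was at the start of the episode below 0.02 m and angle between each of mount_a, mount_b, mount_c, eyepiece, grease_jar's own z axis and vertical below 0.1 rad and linear speed of each of mount_a, mount_b, mount_c below 0.02 m/s); the robot touches nothing.
It fails at once if a mount is lifted (more than 10 mm) or shifted by more than 20 mm (height (world z) of any of mount_a, mount_b, mount_c above 0.01 m or distance of any of mount_a, mount_b, mount_c from where it was at the start of the episode above 0.02 m).
It fails at once if the eyepiece, test piece, wrench or jar is moved by more than 20 mm or lifted (distance of any of eyepiece, coupon, wrench, grease_jar from where it was at the start of the episode above 0.02 m).
It also fails if it takes over 54 s, if anything falls off the work surface, if the arm or the gripper's body presses on something with over 40 N, if the wrist force passes 120 N, or if a joint passes its speed limit or range.

ROBOT

A 7-joint arm with a two-finger parallel gripper is mounted at the origin on the work surface. World frame = base frame: x ahead of the robot, y to its left, z up, the work surface at z = 0. Lengths are in m, angles in rad, forces in N, time in s.
With the tool pointing down it reaches from about 0.4 to 0.875 m from the base axis. Payload 19.3 kg.
Tool frame: the origin (TCP) lies at the very end of the fingers, on their centre line; the grasp point (between the pads) lies 19 mm behind it; z points along the fingers, x is the direction in which the jaws open and shut, and the axes are right-handed (so a half turn about z gives the same grasp; the last joint's range is limited). The gripper opens to 85 mm and grips with 20 to 120 N. Pads are 22 mm wide; open, the fingers measure 114 mm over their backs; the gripper's body (76 mm by 85 mm) begins 54 mm behind the grasp point. The pads swing forward as they close: fully open they stand 13 mm farther back than shut.
Start: joints at [-1.313, 0.521, -0.036, 1.599, 0.021, 1.021, -0.113], TCP at [0.201, 0.592, 0.231] pointing down, gripper open.
Joint ranges: [-2.91, 2.91], [-0.3, 2.13], [-1.5, 1.42], [0.17, 2.43], [-1.26, 4.41], [0.16, 1.93], [-2.52, 2.52]. Speed limits (rad/s): [1.89, 1.89, 2.39, 2.39, 3.01, 3.01, 3.01].

INTERFACE

Orientations are given as [roll, pitch, yaw] about the fixed x, y, z axes, in that order (R = Rz(yaw) Ry(pitch) Rx(roll)).
In Python, from workcell import observe, eyes, job_done gives the robot as it stands. The module is installed in compiled form; this text tells all that it offers.
- The arm moves only by the shell command python3 -m pendant 'ROWS' [FORCE]. ROWS is JSON, a list of rows, each an object of numbers: "dx", "dy", "dz": the shift along the tool's x, y, z in mm; "ax", "ay", "az": the turn, a rotation vector about the tool's x, y, z in degrees; "claw": the finger opening in mm, from 0 to 85.4. A call has 1 to 10 rows; each row is the pose to reach, as a shift and turn from the pose commanded when the call began, along the tool's axes at that moment; what a row does not reach only later rows make up. A row lasts 1/12 s, in which the tool goes at most 41.7 mm and 7.16 degrees, less where a joint would pass 70% of its speed; a pose out of reach is approached as far as the arm can. A call with a gripper value outside its range is refused whole. The fingers move at their own pace and stop on an object; FORCE is the grip in N (left out, the last holds). Time passes only in rows, so rows that repeat a pose let the fingers close. It gives the time, the measured TCP pose, the force and the opening at its end, in the units of the state.
- observe(): the state, without advancing time (a new reading comes with each control period).
- eyes.grab_frame(name): name is "side" or "top" or "wrist"; returns a dict with "image" (420x560x3 uint8, blue, green, red), "fovy" (degrees; the focal length in pixels is half the picture's height over the tangent of half this angle, whatever the lens; pixels are square), "cx", "cy" (the principal point, pixels), "view" (4x4, takes a point from world to camera coordinates). Camera axes: x right, y up, looking along -z (the intrinsics and any distortion apply to the point x, -y, -z); pixel columns grow to the right and rows downward; lengths in m; the calibration is good to about 2 mm. A picture is of the moment at which its call begins. There is no depth.
- job_done(): hands the job in, once; it reports no verdict.
The state is a dict: "clock": time; "qpos": joint angles; "qd": joint speeds; "joint_efforts": joint torques, N m; "position": TCP position; "tool_rot": TCP orientation; "force": force on the tool from outside, world axes, zero at the start; "moment": the same for the moment, N m; "grip_width": finger opening in m.
Only numpy, scipy, OpenCV 4.12 (cv2) and the standard library are available. Lean on these libraries where they do the work, as an engineer would, in place of code of your own. Each camera call takes 0.05 s, during which the arm holds its last target.

## Working session

There is one attempt and no reset: what is moved stays moved. The work goes in short steps, Python scripts to look and compute and a shell command to move; the robot and the scene stay as the last step left them, time stands still between calls to the robot, and variables do not carry over. Pictures are saved under pics/ and viewed, and the job is handed in when it is done.

```bash
mkdir -p pics; ls
cat > h.py <<'E'
import numpy as np, cv2
from workcell import observe, eyes
E
python3 - <<'E'
from h import *
s=observe(); print(s)
for n in ("side","top","wrist"):
    f=eyes.grab_frame(n); cv2.imwrite(f"pics/{n}0.png",f["image"]); print(n,{k:v for k,v in f.items() if k!="image"})
    np.save(f"pics/{n}0.npy",f,allow_pickle=True)
print(observe()["clock"])
E
```

```text
pics
{'clock': 0.0, 'qpos': array([-1.31319346,  0.52204097, -0.0362985 ,  1.59997343,  0.02121048,
        1.02112845, -0.11281725]), 'qd': array([-0.00071606,  0.00029653,  0.00014013, -0.00099951, -0.00075576,
       -0.00107937,  0.00125457]), 'joint_efforts': array([ 8.18049466e-04, -9.27091455e+01,  1.98040433e+00, -3.69908702e+01,
        1.78784964e-02,  8.38664419e-03, -8.90719707e-05]), 'position': array([0.20117387, 0.59138684, 0.23072165]), 'tool_rot': array([3.14148579e+00, 1.16018273e-03, 1.24294598e+00]), 'force': array([-0.43382324,  0.4399556 ,  0.19156688]), 'moment': array([ 0.00454226,  0.00229315, -0.00391265]), 'grip_width': 0.08541039861698174}
side {'fovy': 42.84581157609695, 'cx': 274.0029849222086, 'cy': 204.65012726669286, 'view': array([[ 0.94833584, -0.31655604, -0.02124629, -0.54354488],
       [ 0.17009081,  0.45074199,  0.87629948, -0.1191417 ],
       [-0.2678213 , -0.83464   ,  0.48129806, -1.18049693],
       [ 0.        ,  0.        ,  0.        ,  1.        ]])}
top {'fovy': 48.2507556857867, 'cx': 283.6087614000072, 'cy': 210.50012984879527, 'view': array([[-0.01759011, -0.99971686, -0.01602463, -0.06374181],
       [ 0.98306438, -0.02021669,  0.18214199, -0.55414628],
       [-0.18241438, -0.01254935,  0.98314165, -1.0883414 ],
       [ 0.        ,  0.        ,  0.        ,  1.        ]])}
wrist {'fovy': 60.13735110525356, 'cx': 281.7113407640717, 'cy': 208.72497134733283, 'view': array([[ 3.21371510e-01,  9.46953119e-01, -3.76848181e-04,
        -6.24325792e-01],
       [-9.09714854e-01,  3.08623250e-01, -2.77795921e-01,
         3.66662781e-02],
       [-2.62943409e-01,  8.96185189e-02,  9.60640039e-01,
        -3.77831026e-01],
       [ 0.00000000e+00,  0.00000000e+00,  0.00000000e+00,
         1.00000000e+00]])}
0.15
```

View pics/top0.png

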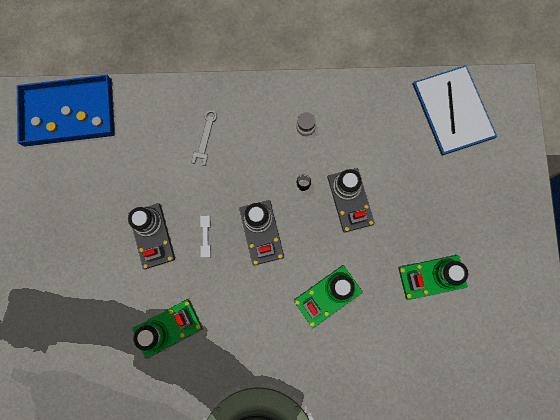

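View pics/side0.png

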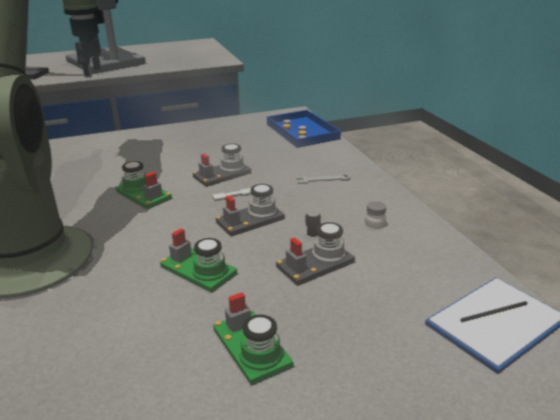

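The top view shows three dark-based mounts. Pad and tag pixels are left (140,218)/(150,253), middle (257,215)/(265,250) and right (349,181)/(359,215). The three green ones are decoys. Next I'll measure these points.

```bash
cat >> h.py <<'E'
def ray(f,uv):
    h=f["image"].shape[0]; fl=h/2/np.tan(np.radians(f["fovy"])/2)
    d=np.array([(uv[0]-f["cx"])/fl,-(uv[1]-f["cy"])/fl,-1.0])
    R=f["view"][:3,:3]; t=f["view"][:3,3]
    return -R.T@t, R.T@d
def onz(f,uv,z):
    o,d=ray(f,uv); return o+d*(z-o[2])/d[2]
def proj(f,p):
    h=f["image"].shape[0]; fl=h/2/np.tan(np.radians(f["fovy"])/2)
    c=f["view"][:3,:3]@p+f["view"][:3,3]
    return np.array([f["cx"]+fl*c[0]/-c[2], f["cy"]-fl*c[1]/-c[2]])
def tri(fa,ua,fb,ub):
    A=[];o=[]
    M=np.zeros((3,3));b=np.zeros(3)
    for f,u in((fa,ua),(fb,ub)):
        o,d=ray(f,u); d=d/np.linalg.norm(d); P=np.eye(3)-np.outer(d,d); M+=P;b+=P@o
    return np.linalg.solve(M,b)
def blobs(f,mask,mn=15):
    n,l,s,c=cv2.connectedComponentsWithStats(mask.astype(np.uint8))
    return [(tuple(np.round(c[i],1)),s[i,4],tuple(s[i,:4])) for i in range(1,n) if s[i,4]>=mn]
def red(f):
    h=cv2.cvtColor(f["image"],cv2.COLOR_BGR2HSV)
    return ((h[...,0]<8)|(h[...,0]>172))&(h[...,1]>150)&(h[...,2]>60)
def white(f):
    h=cv2.cvtColor(f["image"],cv2.COLOR_BGR2HSV)
    return (h[...,1]<40)&(h[...,2]>190)
E
python3 - <<'E'
from h import *
F={n:np.load(f"pics/{n}0.npy",allow_pickle=True).item() for n in("top","side")}
for n in F:
    print(n,"red",*blobs(F[n],red(F[n])),sep="\n"); print("white",*blobs(F[n],white(F[n]),40),sep="\n")
T=F["top"]; c=np.concatenate
cv2.imwrite("pics/topzoom.png",cv2.resize(T["image"][160:280,110:390],None,fx=2.8,fy=2.8,interpolation=cv2.INTER_CUBIC))
cv2.imwrite("pics/sidezoom.png",cv2.resize(F["side"]["image"][130:290,180:370],None,fx=3.7,fy=3.7,interpolation=cv2.INTER_CUBIC))
E
```

```text
top
red
((np.float64(359.3), np.float64(214.2)), np.int32(70), (np.int32(353), np.int32(211), np.int32(13), np.int32(8)))
((np.float64(264.4), np.float64(248.6)), np.int32(67), (np.int32(258), np.int32(245), np.int32(13), np.int32(8)))
((np.float64(149.0), np.float64(252.5)), np.int32(75), (np.int32(142), np.int32(249), np.int32(16), np.int32(8)))
((np.float64(419.9), np.float64(280.2)), np.int32(58), (np.int32(417), np.int32(274), np.int32(7), np.int32(13)))
((np.float64(312.1), np.float64(308.5)), np.int32(67), (np.int32(307), np.int32(303), np.int32(11), np.int32(12)))
((np.float64(179.0), np.float64(319.8)), np.int32(69), (np.int32(175), np.int32(314), np.int32(10), np.int32(13)))
white
side
red
((np.float64(150.0), np.float64(174.4)), np.int32(28), (np.int32(146), np.int32(172), np.int32(9), np.int32(6)))
((np.float64(229.6), np.float64(198.1)), np.int32(23), (np.int32(227), np.int32(196), np.int32(6), np.int32(5)))
((np.float64(177.4), np.float64(232.0)), np.int32(34), (np.int32(173), np.int32(229), np.int32(10), np.int32(7)))
((np.float64(295.5), np.float64(241.4)), np.int32(38), (np.int32(292), np.int32(238), np.int32(9), np.int32(7)))
((np.float64(236.2), np.float64(296.6)), np.int32(65), (np.int32(230), np.int32(293), np.int32(14), np.int32(8)))
white
((np.float64(207.2), np.float64(244.2)), np.int32(49), (np.int32(201), np.int32(242), np.int32(13), np.int32(6)))
((np.float64(497.0), np.float64(320.6)), np.int32(4752), (np.int32(433), np.int32(280), np.int32(127), np.int32(83)))
```

```bash
sleep 1
```

```text
(no output)
```

View pics/topzoom.png

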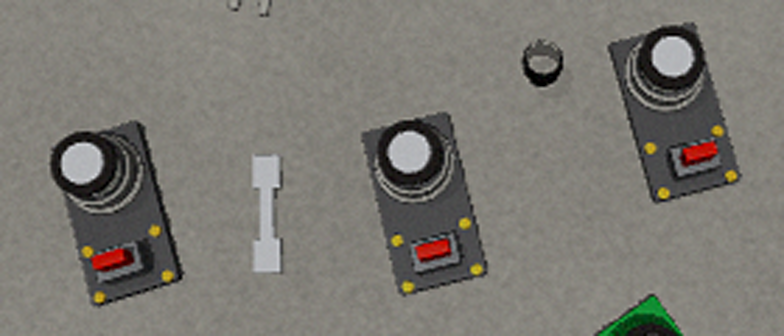

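View pics/sidezoom.png

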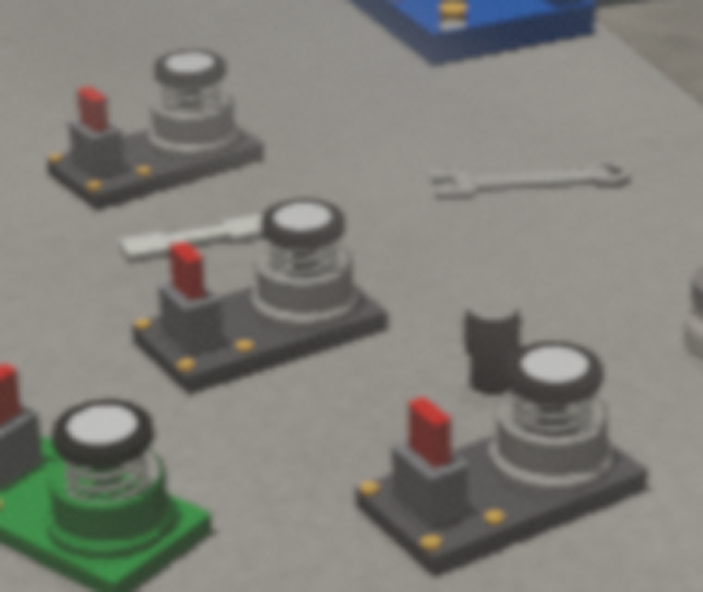

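The zooms show clear white spots and red tag tops on the dark bases. I'll measure those with looser thresholds in both views.

Run:
```python
from h import *
F={n:np.load(f"pics/{n}0.npy",allow_pickle=True).item() for n in("top","side")}
T,S=F["top"],F["side"]
tp={"L":((139.6,218.2),(149.0,252.0),(231.5,147.5),(205,157)),"M":((256.5,214.5),(264.4,248.2),(261.5,189),(230,198)),"R":((349.5,180.5),(359.3,214),(329.5,229),(295.5,241))}
def spot(f,u,thr):
    h=cv2.cvtColor(f["image"],cv2.COLOR_BGR2HSV); m=(h[...,2]>thr)&(h[...,1]<60)
    y,x=np.mgrid[:420,:560]; m&=(np.hypot((x-u[0])*1.0,(y-u[1])*1.0)<9)
    b=blobs(f,m,10); return max(b,key=lambda b:b[1]) if b else None
for k,(p,t,ps,ts) in tp.items():
    a=spot(T,p,160); b=spot(S,ps,160)
    A=np.array(a[0]);B=np.array(b[0])
    P=onz(T,A,.078); Q=onz(T,t,.078)
    print(k,a,b,"\n pad",P.round(4),"side",onz(S,B,.078).round(4),"tri",tri(T,A,S,B).round(4))
    print(" tag",Q.round(4),"side",onz(S,ts,.07).round(4),"sep",np.linalg.norm((P-Q)[:2]).round(4),"yaw",np.degrees(np.arctan2(*(P-Q)[1::-1])).round(1),"r",np.hypot(*P[:2]).round(3))
    m=(P*50+Q*35)/85; print(" origin",m.round(3))
```

```text
L ((np.float64(138.6), np.float64(217.6)), np.int32(162), (np.int32(132), np.int32(211), np.int32(14), np.int32(14))) ((np.float64(230.7), np.float64(146.4)), np.int32(37), (np.int32(226), np.int32(145), np.int32(11), np.int32(4))) 
 pad [0.5376 0.2699 0.078 ] side [0.5376 0.2762 0.078 ] tri [0.5365 0.2689 0.0811]
 tag [0.4554 0.2422 0.078 ] side [0.4567 0.2473 0.07  ] sep 0.0868 yaw 18.6 r 0.602
 origin [0.504 0.258 0.078]
M ((np.float64(255.6), np.float64(213.7)), np.int32(159), (np.int32(249), np.int32(207), np.int32(14), np.int32(14))) ((np.float64(261.3), np.float64(188.0)), np.int32(68), (np.int32(255), np.int32(185), np.int32(14), np.int32(7))) 
 pad [ 0.5414 -0.0082  0.078 ] side [ 0.5417 -0.003   0.078 ] tri [ 0.5405 -0.0083  0.0808]
 tag [ 0.4591 -0.0282  0.078 ] side [ 0.4617 -0.0112  0.07  ] sep 0.0847 yaw 13.7 r 0.541
 origin [ 0.507 -0.016  0.078]
R ((np.float64(349.6), np.float64(179.7)), np.int32(156), (np.int32(343), np.int32(173), np.int32(14), np.int32(14))) ((np.float64(329.5), np.float64(227.9)), np.int32(110), (np.int32(322), np.int32(224), np.int32(16), np.int32(9))) 
 pad [ 0.6194 -0.2338  0.078 ] side [ 0.6206 -0.2292  0.078 ] tri [ 0.6187 -0.2334  0.0808]
 tag [ 0.5356 -0.253   0.078 ] side [ 0.5407 -0.2402  0.07  ] sep 0.0859 yaw 12.9 r 0.662
 origin [ 0.585 -0.242  0.078]
```

Both views agree to about 5 mm. The triangulated pad height of 81 mm fits the given 78 mm, the pad–tag spacing of 85–87 mm fits 85 mm, and everything is in reach. First I'll turn the tool to yaw 90° and close the fingers.

```bash
python3 -m pendant '[{"az":-6,"claw":0},{"az":-12,"claw":0},{"az":-18.8,"claw":0},{"az":-18.8,"claw":0},{"az":-18.8,"claw":0},{"az":-18.8,"claw":0},{"az":-18.8,"claw":0},{"az":-18.8,"claw":0}]' 30
```

```text
schema error: expected keys dx, dy, dz, ax, ay, az, claw
```

```bash
python3 -m pendant '[{"dx":0,"dy":0,"dz":0,"ax":0,"ay":0,"az":-6,"claw":0},{"dx":0,"dy":0,"dz":0,"ax":0,"ay":0,"az":-12,"claw":0},{"dx":0,"dy":0,"dz":0,"ax":0,"ay":0,"az":-18.8,"claw":0},{"dx":0,"dy":0,"dz":0,"ax":0,"ay":0,"az":-18.8,"claw":0},{"dx":0,"dy":0,"dz":0,"ax":0,"ay":0,"az":-18.8,"claw":0},{"dx":0,"dy":0,"dz":0,"ax":0,"ay":0,"az":-18.8,"claw":0},{"dx":0,"dy":0,"dz":0,"ax":0,"ay":0,"az":-18.8,"claw":0},{"dx":0,"dy":0,"dz":0,"ax":0,"ay":0,"az":-18.8,"claw":0}]' 30
```

```text
clock: 0.82
position: [0.2012, 0.5917, 0.2313]
tool_rot: [3.142, 0.0, 1.569]
force: [-0.4, 0.3, 0.0]
grip_width: -0.0001
```

```bash
python3 -m pendant '[{"dx":-20,"dy":20,"dz":0,"ax":0,"ay":0,"az":0,"claw":0},{"dx":-45,"dy":45,"dz":0,"ax":0,"ay":0,"az":0,"claw":0},{"dx":-70,"dy":70,"dz":0,"ax":0,"ay":0,"az":0,"claw":0},{"dx":-95,"dy":95,"dz":0,"ax":0,"ay":0,"az":0,"claw":0},{"dx":-120,"dy":120,"dz":0,"ax":0,"ay":0,"az":0,"claw":0},{"dx":-145,"dy":145,"dz":0,"ax":0,"ay":0,"az":0,"claw":0},{"dx":-170,"dy":170,"dz":0,"ax":0,"ay":0,"az":0,"claw":0},{"dx":-195,"dy":195,"dz":0,"ax":0,"ay":0,"az":0,"claw":0},{"dx":-220,"dy":220,"dz":0,"ax":0,"ay":0,"az":0,"claw":0},{"dx":-235,"dy":235,"dz":0,"ax":0,"ay":0,"az":0,"claw":0}]'; python3 -m pendant '[{"dx":-20,"dy":25,"dz":10,"ax":0,"ay":0,"az":0,"claw":0},{"dx":-40,"dy":50,"dz":30,"ax":0,"ay":0,"az":0,"claw":0},{"dx":-65,"dy":75,"dz":50,"ax":0,"ay":0,"az":0,"claw":0},{"dx":-80,"dy":93,"dz":70,"ax":0,"ay":0,"az":0,"claw":0},{"dx":-87,"dy":102,"dz":90,"ax":0,"ay":0,"az":0,"claw":0},{"dx":-87,"dy":102,"dz":110,"ax":0,"ay":0,"az":0,"claw":0},{"dx":-87,"dy":102,"dz":120,"ax":0,"ay":0,"az":0,"claw":0},{"dx":-87,"dy":102,"dz":120,"ax":0,"ay":0,"az":0,"claw":0}]'
python3 - <<'E'
from h import *
for n in ("side","wrist"):
    f=eyes.grab_frame(n); cv2.imwrite(f"pics/{n}1.png",f["image"]);np.save(f"pics/{n}1.npy",f,allow_pickle=True)
print(observe())
E
```

```text
clock: 1.65
position: [0.4389, 0.3536, 0.2315]
tool_rot: [3.141, 0.001, 1.567]
force: [0.5, 0.4, 0.4]
grip_width: -0.0003
clock: 2.32
position: [0.5372, 0.2695, 0.1093]
tool_rot: [-3.139, 0.002, 1.571]
force: [-0.7, 0.8, -0.6]
grip_width: 0.0003
{'clock': 2.4167, 'qpos': array([-0.54117412,  0.6313381 , -0.03312385,  1.75944379,  0.02843984,
        0.75117949,  0.98282301]), 'qd': array([-0.00037169, -0.02077514,  0.00062416, -0.01005739,  0.00234714,
        0.00354839,  0.00422509]), 'joint_efforts': array([ 5.69941644e-01, -9.21401882e+01,  2.56617106e+00, -2.84150130e+01,
        3.00991663e-02, -1.61999990e-01, -3.34451138e-02]), 'position': array([0.53812418, 0.27046153, 0.11184951]), 'tool_rot': array([ 3.14158790e+00, -1.68284199e-04,  1.57152639e+00]), 'force': array([ 0.78689704, -0.25195442, -0.24514203]), 'moment': array([ 0.05906411, -0.01544243, -0.03248438]), 'grip_width': -9.528336933982568e-05}
```

```bash
sleep 1
```

```text
(no output)
```

View pics/side1.png

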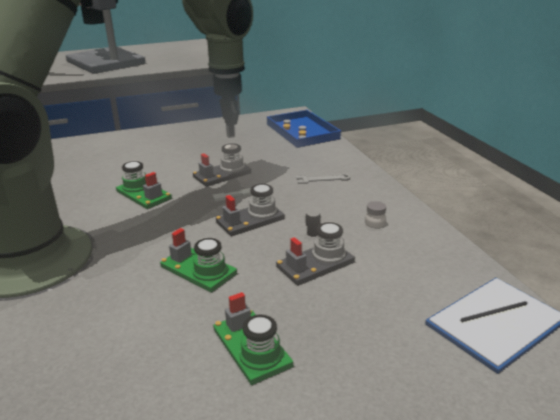

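View pics/wrist1.png

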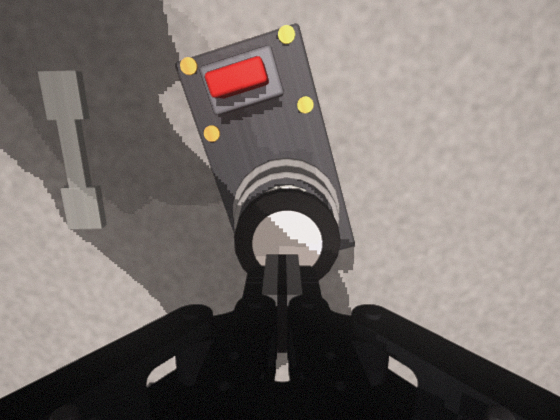

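The fingertips at (283,258) in the wrist view sit over the white spot, which is about (288,240). I'll check both points through the wrist camera.

Run:
```python
from h import *
f=np.load("pics/wrist1.npy",allow_pickle=True).item()
print(proj(f,np.array([.538,.270,.112])),"pad disc centre",onz(f,(287,243),.078).round(4))
b=max(blobs(f,red(f)),key=lambda b:b[1]);print(b,onz(f,b[0],.078).round(4))
```

```text
[282.20633279 275.78996746] pad disc centre [0.5364 0.2725 0.078 ]
((np.float64(236.5), np.float64(77.7)), np.int32(1721), (np.int32(205), np.int32(57), np.int32(63), np.int32(41))) [0.4559 0.2491 0.078 ]
```

The wrist view agrees. Now I'll press the left pad, approaching gently and sinking about 8 mm.

```bash
python3 -m pendant '[{"dx":0,"dy":0,"dz":12,"ax":0,"ay":0,"az":0,"claw":0},{"dx":0,"dy":0,"dz":22,"ax":0,"ay":0,"az":0,"claw":0},{"dx":0,"dy":0,"dz":28,"ax":0,"ay":0,"az":0,"claw":0},{"dx":0,"dy":0,"dz":28,"ax":0,"ay":0,"az":0,"claw":0},{"dx":0,"dy":0,"dz":28,"ax":0,"ay":0,"az":0,"claw":0}]'; python3 -m pendant '[{"dx":0,"dy":0,"dz":4,"ax":0,"ay":0,"az":0,"claw":0},{"dx":0,"dy":0,"dz":8,"ax":0,"ay":0,"az":0,"claw":0},{"dx":0,"dy":0,"dz":11,"ax":0,"ay":0,"az":0,"claw":0},{"dx":0,"dy":0,"dz":14,"ax":0,"ay":0,"az":0,"claw":0},{"dx":0,"dy":0,"dz":14,"ax":0,"ay":0,"az":0,"claw":0},{"dx":0,"dy":0,"dz":14,"ax":0,"ay":0,"az":0,"claw":0},{"dx":0,"dy":0,"dz":14,"ax":0,"ay":0,"az":0,"claw":0}]'
for i in 1 2 3; do python3 -m pendant '[{"dx":0,"dy":0,"dz":0,"ax":0,"ay":0,"az":0,"claw":0}]'; done
```

```text
clock: 2.83
position: [0.5382, 0.2698, 0.0831]
tool_rot: [-3.141, 0.0, 1.571]
force: [-0.5, -0.1, -0.5]
grip_width: 0.0001
clock: 3.42
position: [0.5388, 0.2701, 0.0696]
tool_rot: [3.141, -0.001, 1.571]
force: [1.4, 0.1, 7.6]
grip_width: 0.0
clock: 3.5
position: [0.5388, 0.27, 0.0696]
tool_rot: [3.141, -0.001, 1.571]
force: [0.5, 0.5, 7.6]
grip_width: 0.0001
clock: 3.58
position: [0.5388, 0.27, 0.0697]
tool_rot: [3.141, -0.001, 1.571]
force: [-0.6, 0.3, 7.9]
grip_width: -0.0002
clock: 3.67
position: [0.5388, 0.27, 0.0697]
tool_rot: [3.141, -0.001, 1.571]
force: [0.4, -0.8, 7.8]
grip_width: -0.0003
```

Left: 7.7 N at 8.3 mm is about 0.93 N/mm, which looks like the medium spring. Next I'll lift off and go to the middle mount.

```bash
python3 -m pendant '[{"dx":0,"dy":0,"dz":-10,"ax":0,"ay":0,"az":0,"claw":0},{"dx":0,"dy":0,"dz":-30,"ax":0,"ay":0,"az":0,"claw":0},{"dx":-15,"dy":0,"dz":-50,"ax":0,"ay":0,"az":0,"claw":0},{"dx":-40,"dy":0,"dz":-60,"ax":0,"ay":0,"az":0,"claw":0},{"dx":-75,"dy":0,"dz":-60,"ax":0,"ay":0,"az":0,"claw":0},{"dx":-110,"dy":0,"dz":-60,"ax":0,"ay":0,"az":0,"claw":0},{"dx":-145,"dy":0,"dz":-60,"ax":0,"ay":0,"az":0,"claw":0},{"dx":-180,"dy":0,"dz":-60,"ax":0,"ay":0,"az":0,"claw":0},{"dx":-210,"dy":2,"dz":-60,"ax":0,"ay":0,"az":0,"claw":0},{"dx":-235,"dy":2,"dz":-60,"ax":0,"ay":0,"az":0,"claw":0}]'; python3 -m pendant '[{"dx":-22,"dy":0,"dz":0,"ax":0,"ay":0,"az":0,"claw":0},{"dx":-36,"dy":0,"dz":0,"ax":0,"ay":0,"az":0,"claw":0},{"dx":-43,"dy":0,"dz":10,"ax":0,"ay":0,"az":0,"claw":0},{"dx":-43,"dy":0,"dz":18,"ax":0,"ay":0,"az":0,"claw":0},{"dx":-43,"dy":0,"dz":18,"ax":0,"ay":0,"az":0,"claw":0},{"dx":-43,"dy":0,"dz":18,"ax":0,"ay":0,"az":0,"claw":0}]'
python3 - <<'E'
from h import *
f=eyes.grab_frame("wrist"); cv2.imwrite("pics/wrist2.png",f["image"]);np.save("pics/wrist2.npy",f,allow_pickle=True)
s=observe();print(s["clock"],s["position"])
b=max(blobs(f,red(f)),key=lambda b:b[1]);print(b,onz(f,b[0],.078).round(4))
E
```

```text
clock: 4.5
position: [0.5402, 0.0321, 0.1298]
tool_rot: [-3.142, 0.001, 1.57]
force: [-0.6, -0.1, -0.5]
grip_width: 0.0001
clock: 5.0
position: [0.5399, -0.0069, 0.1105]
tool_rot: [-3.14, -0.0, 1.573]
force: [0.5, -0.7, 0.1]
grip_width: -0.0005
5.05 [ 0.54024521 -0.00683876  0.11095853]
((np.float64(243.8), np.float64(77.9)), np.int32(1779), (np.int32(212), np.int32(58), np.int32(64), np.int32(40))) [ 0.4583 -0.0246  0.078 ]
```

```bash
sleep 1
```

```text
(no output)
```

View pics/wrist2.png

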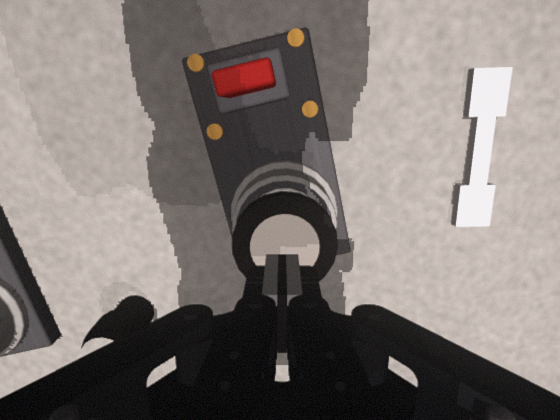

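The fingertips at (283,258) are over the middle pad, whose disc centre is about (285,243). Now I'll press it.

```bash
python3 -m pendant '[{"dx":0,"dy":0,"dz":12,"ax":0,"ay":0,"az":0,"claw":0},{"dx":0,"dy":0,"dz":22,"ax":0,"ay":0,"az":0,"claw":0},{"dx":0,"dy":0,"dz":28,"ax":0,"ay":0,"az":0,"claw":0},{"dx":0,"dy":0,"dz":31,"ax":0,"ay":0,"az":0,"claw":0},{"dx":0,"dy":0,"dz":35,"ax":0,"ay":0,"az":0,"claw":0},{"dx":0,"dy":0,"dz":38,"ax":0,"ay":0,"az":0,"claw":0},{"dx":0,"dy":0,"dz":41,"ax":0,"ay":0,"az":0,"claw":0},{"dx":0,"dy":0,"dz":41,"ax":0,"ay":0,"az":0,"claw":0},{"dx":0,"dy":0,"dz":41,"ax":0,"ay":0,"az":0,"claw":0},{"dx":0,"dy":0,"dz":41,"ax":0,"ay":0,"az":0,"claw":0}]'
for i in 1 2 3 4; do python3 -m pendant '[{"dx":0,"dy":0,"dz":0,"ax":0,"ay":0,"az":0,"claw":0}]'; done
```

```text
clock: 5.88
position: [0.5403, -0.0079, 0.0707]
tool_rot: [-3.142, -0.0, 1.571]
force: [-4.3, 1.9, 10.0]
grip_width: 0.0003
clock: 5.97
position: [0.5403, -0.0079, 0.0707]
tool_rot: [-3.141, -0.0, 1.571]
force: [-4.9, 1.9, 11.1]
grip_width: 0.0003
clock: 6.05
position: [0.5403, -0.0079, 0.0707]
tool_rot: [-3.142, -0.0, 1.571]
force: [-4.9, 1.5, 9.8]
grip_width: 0.0002
clock: 6.13
position: [0.5404, -0.0079, 0.0708]
tool_rot: [3.142, -0.0, 1.571]
force: [-5.1, 1.3, 10.0]
grip_width: 0.0001
clock: 6.22
position: [0.5403, -0.0079, 0.0708]
tool_rot: [-3.142, -0.0, 1.571]
force: [-3.9, 2.5, 10.0]
grip_width: -0.0002
```

Middle: about 10.2 N at 7.2 mm is 1.4 N/mm, which is stiff. I expect the right one to be softest, so I'll check it.

```bash
python3 -m pendant '[{"dx":0,"dy":0,"dz":-10,"ax":0,"ay":0,"az":0,"claw":0},{"dx":0,"dy":0,"dz":-30,"ax":0,"ay":0,"az":0,"claw":0},{"dx":-15,"dy":5,"dz":-50,"ax":0,"ay":0,"az":0,"claw":0},{"dx":-40,"dy":14,"dz":-60,"ax":0,"ay":0,"az":0,"claw":0},{"dx":-70,"dy":25,"dz":-60,"ax":0,"ay":0,"az":0,"claw":0},{"dx":-100,"dy":36,"dz":-60,"ax":0,"ay":0,"az":0,"claw":0},{"dx":-130,"dy":47,"dz":-60,"ax":0,"ay":0,"az":0,"claw":0},{"dx":-160,"dy":58,"dz":-60,"ax":0,"ay":0,"az":0,"claw":0},{"dx":-190,"dy":68,"dz":-60,"ax":0,"ay":0,"az":0,"claw":0},{"dx":-210,"dy":75,"dz":-60,"ax":0,"ay":0,"az":0,"claw":0}]'; python3 -m pendant '[{"dx":-12,"dy":3,"dz":4,"ax":0,"ay":0,"az":0,"claw":0},{"dx":-15,"dy":4,"dz":14,"ax":0,"ay":0,"az":0,"claw":0},{"dx":-15,"dy":4,"dz":20,"ax":0,"ay":0,"az":0,"claw":0},{"dx":-15,"dy":4,"dz":20,"ax":0,"ay":0,"az":0,"claw":0},{"dx":-15,"dy":4,"dz":20,"ax":0,"ay":0,"az":0,"claw":0}]'
python3 - <<'E'
from h import *
f=eyes.grab_frame("wrist"); cv2.imwrite("pics/wrist3.png",f["image"]);np.save("pics/wrist3.npy",f,allow_pickle=True)
s=observe();print(s["clock"],s["position"])
b=max(blobs(f,red(f)),key=lambda b:b[1]);print(b,onz(f,b[0],.078).round(4))
E
```

```text
clock: 7.05
position: [0.6158, -0.2218, 0.131]
tool_rot: [3.141, 0.001, 1.569]
force: [-0.5, -0.2, -0.1]
grip_width: -0.0004
clock: 7.47
position: [0.6191, -0.2312, 0.1097]
tool_rot: [-3.14, -0.001, 1.573]
force: [0.2, -0.2, 0.8]
grip_width: 0.0002
7.5167 [ 0.61947184 -0.23151514  0.1102504 ]
((np.float64(238.4), np.float64(75.8)), np.int32(1822), (np.int32(206), np.int32(55), np.int32(65), np.int32(41))) [ 0.5367 -0.2513  0.078 ]
```

```bash
sleep 1
```

```text
(no output)
```

View pics/wrist3.png

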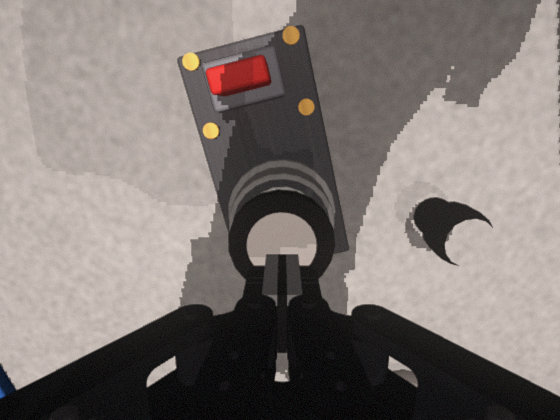

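The fingertips are over the right pad, whose disc centre is about (282,243). Now I'll press it.

```bash
python3 -m pendant '[{"dx":0,"dy":0,"dz":12,"ax":0,"ay":0,"az":0,"claw":0},{"dx":0,"dy":0,"dz":22,"ax":0,"ay":0,"az":0,"claw":0},{"dx":0,"dy":0,"dz":28,"ax":0,"ay":0,"az":0,"claw":0},{"dx":0,"dy":0,"dz":31,"ax":0,"ay":0,"az":0,"claw":0},{"dx":0,"dy":0,"dz":35,"ax":0,"ay":0,"az":0,"claw":0},{"dx":0,"dy":0,"dz":38,"ax":0,"ay":0,"az":0,"claw":0},{"dx":0,"dy":0,"dz":41,"ax":0,"ay":0,"az":0,"claw":0},{"dx":0,"dy":0,"dz":41,"ax":0,"ay":0,"az":0,"claw":0},{"dx":0,"dy":0,"dz":41,"ax":0,"ay":0,"az":0,"claw":0},{"dx":0,"dy":0,"dz":41,"ax":0,"ay":0,"az":0,"claw":0}]'
for i in 1 2 3 4; do python3 -m pendant '[{"dx":0,"dy":0,"dz":0,"ax":0,"ay":0,"az":0,"claw":0}]'; done
```

```text
clock: 8.35
position: [0.6195, -0.2331, 0.0696]
tool_rot: [3.141, -0.0, 1.571]
force: [-1.6, 1.4, 3.7]
grip_width: -0.0002
clock: 8.43
position: [0.6196, -0.2332, 0.0696]
tool_rot: [3.141, 0.0, 1.571]
force: [-1.6, 1.9, 4.5]
grip_width: 0.0001
clock: 8.52
position: [0.6196, -0.2332, 0.0695]
tool_rot: [3.141, 0.0, 1.571]
force: [-1.9, 2.4, 3.3]
grip_width: 0.0002
clock: 8.6
position: [0.6195, -0.2332, 0.0695]
tool_rot: [3.141, 0.0, 1.571]
force: [-2.2, 1.9, 4.1]
grip_width: -0.0002
clock: 8.68
position: [0.6195, -0.2332, 0.0694]
tool_rot: [3.141, 0.0, 1.571]
force: [-1.4, 1.7, 3.3]
grip_width: 0.0001
```

Right: about 3.8 N at 8.5 mm is 0.45 N/mm, the softest. The rates come out near 1 : 2.1 : 3.1, as expected. Two views put its tag at (0.536,-0.252), so I'll lift and move above it.

```bash
python3 -m pendant '[{"dx":0,"dy":0,"dz":-10,"ax":0,"ay":0,"az":0,"claw":0},{"dx":0,"dy":0,"dz":-30,"ax":0,"ay":0,"az":0,"claw":0},{"dx":0,"dy":0,"dz":-45,"ax":0,"ay":0,"az":0,"claw":0},{"dx":-5,"dy":-20,"dz":-50,"ax":0,"ay":0,"az":0,"claw":0},{"dx":-10,"dy":-45,"dz":-50,"ax":0,"ay":0,"az":0,"claw":0},{"dx":-15,"dy":-65,"dz":-50,"ax":0,"ay":0,"az":0,"claw":0},{"dx":-19,"dy":-80,"dz":-45,"ax":0,"ay":0,"az":0,"claw":0},{"dx":-19,"dy":-83,"dz":-40,"ax":0,"ay":0,"az":0,"claw":0},{"dx":-19,"dy":-83,"dz":-30,"ax":0,"ay":0,"az":0,"claw":0},{"dx":-19,"dy":-83,"dz":-30,"ax":0,"ay":0,"az":0,"claw":0}]'
python3 - <<'E'
from h import *
for n in("side","wrist"):
    f=eyes.grab_frame(n); cv2.imwrite(f"pics/{n}4.png",f["image"]);np.save(f"pics/{n}4.npy",f,allow_pickle=True)
cv2.imwrite("pics/s4z.png",cv2.resize(np.load("pics/side4.npy",allow_pickle=True).item()["image"][170:290,230:370],None,fx=4,fy=4))
s=observe();print(s["clock"],s["position"],s["force"])
E
```

```text
clock: 9.52
position: [0.5367, -0.2517, 0.098]
tool_rot: [-3.141, -0.001, 1.571]
force: [1.0, 0.7, -1.1]
grip_width: 0.0
9.6167 [ 0.53724173 -0.25167778  0.09888076] [ 0.32458524 -0.24854907 -0.37015827]
```

```bash
sleep 1
```

```text
(no output)
```

View pics/wrist4.png

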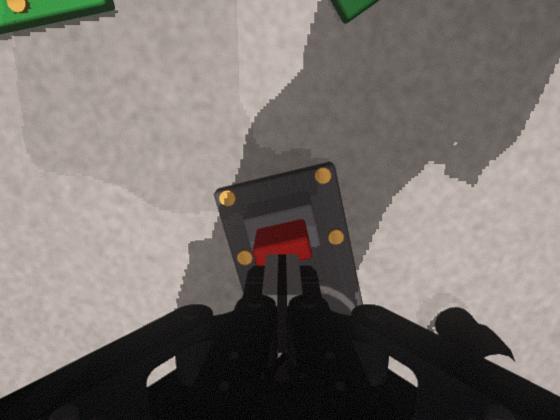

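View pics/s4z.png

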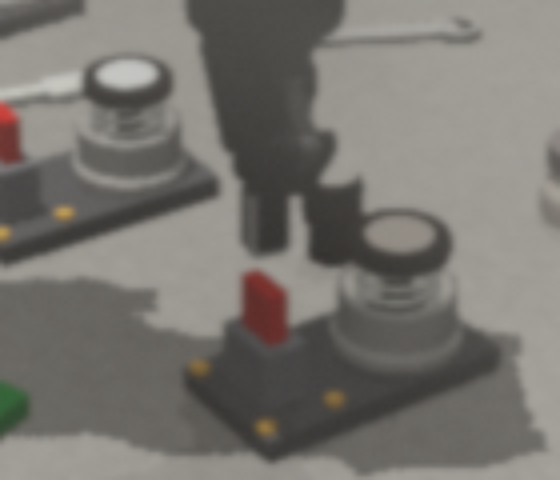

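The fingers are over the tag: red top at (282,240) in the wrist view, directly beneath them in the side zoom. I'll push down in steps, watching the force.

```bash
python3 -m pendant '[{"dx":0,"dy":0,"dz":10,"ax":0,"ay":0,"az":0,"claw":0},{"dx":0,"dy":0,"dz":17,"ax":0,"ay":0,"az":0,"claw":0},{"dx":0,"dy":0,"dz":21,"ax":0,"ay":0,"az":0,"claw":0},{"dx":0,"dy":0,"dz":24,"ax":0,"ay":0,"az":0,"claw":0},{"dx":0,"dy":0,"dz":27,"ax":0,"ay":0,"az":0,"claw":0},{"dx":0,"dy":0,"dz":30,"ax":0,"ay":0,"az":0,"claw":0},{"dx":0,"dy":0,"dz":33,"ax":0,"ay":0,"az":0,"claw":0}]';python3 -m pendant '[{"dx":0,"dy":0,"dz":3,"ax":0,"ay":0,"az":0,"claw":0},{"dx":0,"dy":0,"dz":5,"ax":0,"ay":0,"az":0,"claw":0},{"dx":0,"dy":0,"dz":5,"ax":0,"ay":0,"az":0,"claw":0},{"dx":0,"dy":0,"dz":5,"ax":0,"ay":0,"az":0,"claw":0}]'
```

```text
clock: 10.2
position: [0.5366, -0.2521, 0.0661]
tool_rot: [3.141, -0.0, 1.571]
force: [0.0, 1.9, 1.9]
grip_width: -0.0005
clock: 10.53
position: [0.5363, -0.2525, 0.0612]
tool_rot: [-3.141, 0.0, 1.571]
force: [-0.0, 0.0, 0.1]
grip_width: -0.0003
```

```bash
python3 -m pendant '[{"dx":0,"dy":0,"dz":2,"ax":0,"ay":0,"az":0,"claw":0},{"dx":0,"dy":0,"dz":3,"ax":0,"ay":0,"az":0,"claw":0},{"dx":0,"dy":0,"dz":4,"ax":0,"ay":0,"az":0,"claw":0},{"dx":0,"dy":0,"dz":4,"ax":0,"ay":0,"az":0,"claw":0}]';python3 -m pendant '[{"dx":0,"dy":0,"dz":1,"ax":0,"ay":0,"az":0,"claw":0},{"dx":0,"dy":0,"dz":2,"ax":0,"ay":0,"az":0,"claw":0},{"dx":0,"dy":0,"dz":2,"ax":0,"ay":0,"az":0,"claw":0}]'
```

```text
clock: 10.87
position: [0.5364, -0.2524, 0.0572]
tool_rot: [-3.142, 0.0, 1.571]
force: [0.5, -0.1, -0.0]
grip_width: -0.0002
clock: 11.12
position: [0.5366, -0.2524, 0.0568]
tool_rot: [3.141, 0.0, 1.571]
force: [-8.8, 2.4, 30.0]
grip_width: 0.0001
```

The tag stopped dead at z = 56.8 mm with 30 N. Now I'll lift clear and check.

```bash
python3 -m pendant '[{"dx":0,"dy":0,"dz":-3,"ax":0,"ay":0,"az":0,"claw":0},{"dx":0,"dy":0,"dz":-15,"ax":0,"ay":0,"az":0,"claw":0},{"dx":0,"dy":0,"dz":-45,"ax":0,"ay":0,"az":0,"claw":0},{"dx":0,"dy":0,"dz":-80,"ax":0,"ay":0,"az":0,"claw":0},{"dx":0,"dy":-20,"dz":-115,"ax":0,"ay":0,"az":0,"claw":0},{"dx":0,"dy":-40,"dz":-140,"ax":0,"ay":0,"az":0,"claw":0},{"dx":0,"dy":-50,"dz":-150,"ax":0,"ay":0,"az":0,"claw":0},{"dx":0,"dy":-50,"dz":-150,"ax":0,"ay":0,"az":0,"claw":0},{"dx":0,"dy":-50,"dz":-150,"ax":0,"ay":0,"az":0,"claw":0}]'
python3 - <<'E'
from h import *
for n in("side","top","wrist"):
    f=eyes.grab_frame(n); cv2.imwrite(f"pics/{n}5.png",f["image"]);np.save(f"pics/{n}5.npy",f,allow_pickle=True)
    if n!="wrist":
        g=np.load(f"pics/{n}0.npy",allow_pickle=True).item(); a=(130,290,180,370) if n=="side" else (160,280,110,390)
        print(n,"old",blobs(g,red(g)),"new",blobs(f,red(f)))
S=np.load("pics/side5.npy",allow_pickle=True).item()
cv2.imwrite("pics/s5z.png",cv2.resize(S["image"][130:290,180:370],None,fx=3.7,fy=3.7))
s=observe();print(s["clock"],s["position"],s["force"])
E
```

```text
clock: 11.87
position: [0.4868, -0.2523, 0.2062]
tool_rot: [3.14, 0.001, 1.571]
force: [0.9, 0.3, 0.2]
grip_width: -0.0002
side old [((np.float64(150.0), np.float64(174.4)), np.int32(28), (np.int32(146), np.int32(172), np.int32(9), np.int32(6))), ((np.float64(229.6), np.float64(198.1)), np.int32(23), (np.int32(227), np.int32(196), np.int32(6), np.int32(5))), ((np.float64(177.4), np.float64(232.0)), np.int32(34), (np.int32(173), np.int32(229), np.int32(10), np.int32(7))), ((np.float64(295.5), np.float64(241.4)), np.int32(38), (np.int32(292), np.int32(238), np.int32(9), np.int32(7))), ((np.float64(236.2), np.float64(296.6)), np.int32(65), (np.int32(230), np.int32(293), np.int32(14), np.int32(8)))] new [((np.float64(149.6), np.float64(174.5)), np.int32(17), (np.int32(146), np.int32(173), np.int32(8), np.int32(4))), ((np.float64(229.6), np.float64(198.1)), np.int32(23), (np.int32(227), np.int32(196), np.int32(6), np.int32(5))), ((np.float64(295.7), np.float64(250.5)), np.int32(23), (np.int32(292), np.int32(248), np.int32(8), np.int32(6))), ((np.float64(236.3), np.float64(296.9)), np.int3
[... 618 characters left out ...]
3), np.int32(11), np.int32(12))), ((np.float64(179.0), np.float64(319.8)), np.int32(69), (np.int32(175), np.int32(314), np.int32(10), np.int32(13)))] new [((np.float64(264.6), np.float64(248.8)), np.int32(71), (np.int32(258), np.int32(245), np.int32(13), np.int32(8))), ((np.float64(149.1), np.float64(252.6)), np.int32(79), (np.int32(142), np.int32(249), np.int32(16), np.int32(8))), ((np.float64(312.1), np.float64(308.6)), np.int32(66), (np.int32(307), np.int32(303), np.int32(11), np.int32(12))), ((np.float64(179.2), np.float64(319.6)), np.int32(75), (np.int32(175), np.int32(314), np.int32(10), np.int32(13)))]
12.0167 [ 0.48678566 -0.25180574  0.20438375] [-0.93661207  0.23472515  0.12604541]
```

```bash
sleep 1
```

```text
(no output)
```

View pics/s5z.png

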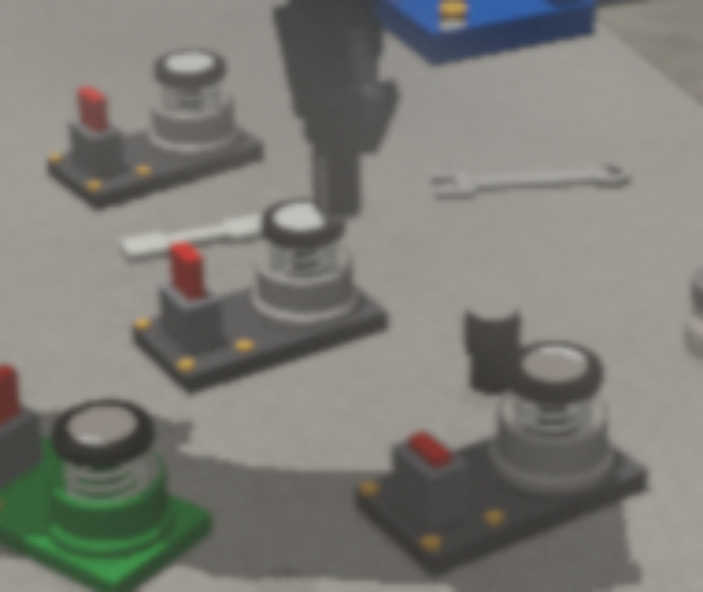

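View pics/wrist5.png

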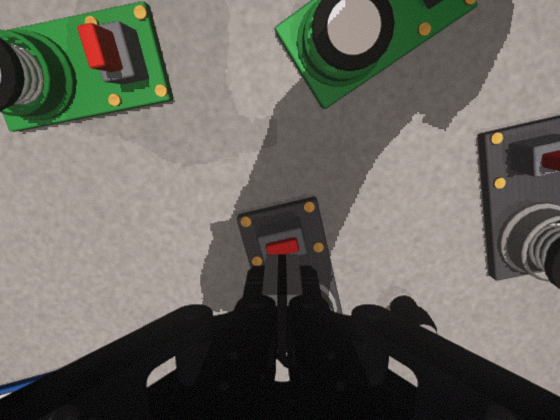

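The right tag is down, with its red top now at (296,250) in the side image instead of (295,241). The left and middle tags are still up, the pads have sprung back, nothing has shifted, and the gripper is clear. I'll hand in.

```bash
python3 -c "
from workcell import job_done; print(job_done())"
```

```text
the job is handed in; nothing more can be done
None
```

I pressed the three pads from left to right, found the right-hand mount to be the softest, pushed its tag fully down and handed the job in. No verdict was reported.

| Mount | Force | Sink | Rate |
|---|---|---|---|
| Left | about 7.7 N | 8.3 mm | about 0.93 N/mm |
| Middle | about 10.2 N | 7.2 mm | about 1.4 N/mm |
| Right (softest) | about 3.8 N | 8.5 mm | about 0.45 N/mm |

- **Tag:** the right mount's tag stopped dead with its top 57 mm above the bench, under 30 N. That is about as low as a tag can go.
- **Last pictures:** the right tag is down and the left and middle tags are unchanged and up. All pads have sprung back. The side view shows no sign that the mounts, eyepiece, test piece or wrench moved. The gripper was clear at z = 0.20 m, and the clock read about 12 s.
- **Limits of the checks:** I compared the tags numerically with the first pictures. I judged the rest by eye, the jar was only partly in the last view I looked at, and the arm hid the right mount's tag in the final top view. The two cameras disagreed by about 5 mm in y on the pads and more on the tags (12–17 mm on the middle and right ones), but the wrist camera confirmed the tag positions to within 2 mm for the one I pushed. Sideways forces of up to 5 N showed while I pressed the middle pad, and about 9 N at the tag's stop.

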